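One click warmer on the sample warmer

TASK

The two-bay block warmer has one knurled thumbwheel in front of each bay. With a fingertip, roll the thumbwheel of the bay whose block holds the capped tubes one click warmer (its top rolls away from the front edge, towards the bay) so that it clicks into its middle setting with its pale mark on top; then press the round start button between the wheels right down and let it go. Leave the other wheel at its setting, and do not lift or shift the blocks or the other things around.

Things in the scene. Friction and masses are not known exactly. Their poses are not given: they have to be found in the camera images.
- warmer: White two-bay dry block warmer, 220 (x) by 320 (y) mm, fixed to the table. Origin: centre of its underside. x points from the front to the back, y to its left, z up. Front: flat control panel, x from -110 to -35 mm, top 75 mm above the table; on it at x = -72.5 mm a thumbwheel at y = +80 (left) and y = -80 (right), the start button at y = 0. Behind it two open bays with walls up to 75 mm.
- block_full: Loose aluminium block, 90 (x) by 110 (y) by 35 mm, with 12 capped tubes whose white caps reach 63 mm above its underside (118 mm above the table). Lies in the left or the right bay. Origin: centre of the underside. It shows which thumbwheel to turn, and stays in place.
- block_empty: Loose aluminium block like the other, 90 by 110 by 35 mm, its 12 holes empty (no tubes). Lies in the other bay. Origin: centre of the underside. Stays in place.
- wheel_left_top (a point): Top of the left (+y) thumbwheel, mid-width, 87 mm above the table; does not turn with it. Grey ribbed wheel, 60 mm diameter, 20 mm wide, 12 mm out of the panel, level axle along the warmer's y. The axle is sprung: a push from above sinks it up to 5 mm (it starts to sink at 6 N, bottom at 16 N). Pushed until it sinks, the rim follows a fingertip; a click takes under 2 N along the rim.
- wheel_right_top (a point): Topmost point of the right thumbwheel (at -y of the warmer); otherwise as the left one.
- wheel_left (a joint): Turn of the left thumbwheel in rad; positive: its top moves along the warmer's +x (to the bay), which is warmer. Three detents, each with a black dash beside the slot: 0 (lowest, the start; pale mark 30 degrees in front of the top), 0.524 (middle, mark on top), 1.047 (highest). A click is 15.7 mm of rim travel. Let go between 0.25 and 0.8, it snaps to the middle one.
- wheel_right (a joint): The same for the right thumbwheel.
- bay_left (a point): Centre of the floor of the left (+y) bay, 55 mm above the table; the bay is 137 (x) by 148 (y) mm.
- bay_right (a point): Centre of the floor of the right (-y) bay, alike.
- start_top (a point): Centre of the top of the start button: a grey round cap, 26 mm in diameter, 96 mm above the table, 9 mm out of its black round housing (42 mm wide), midway between the wheels.
- start (a joint): Travel of the start button in m: 0 released, 0.005 right down; it takes 4 N and springs back.
- vial: Bystander: amber vial, 18 mm across, 42 mm tall, standing on the right end of the panel, about 57 mm outside the right wheel. Origin: centre of the underside.
- rack: Bystander: loose yellow grid rack, 100 by 210 by 62 mm, on the table left of the warmer. Origin: centre of the underside.
- bottle: Bystander: bottle, 60 mm across, 150 mm tall, on the table right of the warmer. Origin: centre of the underside.
- jar: Bystander: jar, 56 mm across, 70 mm tall, on the table right of the warmer. Origin: centre of the underside.
- carton: Bystander: white carton, 110 by 170 by 60 mm, right of the bottle and jar. Origin: centre of the underside.
- tray_box: Bystander: slide case, grey with a white lid, 52 by 112 by 35 mm, on the table in front of the panel. Origin: centre of the underside.
There are look-alikes about, which are no part of the job. What is shaped like the block_empty but blue or red is not meant.

How it is judged:
By the outcome, as a careful person would: the job done as asked, in the order asked, and still so for the second after the job is handed in, with the robot touching nothing.
It also fails if it takes over 40 s, if anything falls off the work surface, if the arm or the gripper's body presses on something with over 40 N, if the wrist force passes 120 N, or if a joint passes its speed limit or range.

ROBOT

A 7-joint arm with a two-finger parallel gripper is mounted at the origin on the work surface. World frame = base frame: x ahead of the robot, y to its left, z up, the work surface at z = 0. Lengths are in m, angles in rad, forces in N, time in s.
With the tool pointing down it reaches from about 0.425 to 0.95 m from the base axis. Payload 4.7 kg.
Tool frame: the origin (TCP) lies midway between the tips of the shut fingers; the grasp point (between the pads) lies 19 mm behind it; z points along the fingers, y is the direction in which the jaws open and shut (so a half turn about z gives the same grasp; the last joint's range is limited). The gripper opens to 85 mm and grips with 20 to 120 N. Pads are 22 mm wide; open, the fingers measure 114 mm over their backs; the gripper's body (76 mm by 85 mm) begins 54 mm behind the grasp point. The pads swing forward as they close: fully open they stand 13 mm farther back than shut.
Start: joints at [1.237, 0.469, -0.049, 1.532, 0.024, 1.141, -0.082], TCP at [0.203, -0.644, 0.195] pointing down, gripper open.
Joint ranges: [-2.59, 2.59], [-0.33, 1.99], [-1.39, 1.29], [0.1, 2.45], [-1.04, 4.18], [0.21, 1.99], [-2.66, 2.66]. Speed limits (rad/s): [2.57, 2.57, 3.14, 3.14, 3.14, 3.14, 3.14].

INTERFACE

Orientations are given as [roll, pitch, yaw] about the fixed x, y, z axes, in that order (R = Rz(yaw) Ry(pitch) Rx(roll)).
In Python, from workcell import bot, cams, order gives the robot as it stands.
- The arm moves only by the tool jog_arm, never from a script. Its argument "increments" is a list of rows, each a list of 2 entries, a list of its own where there are three numbers: the shift along the world's x, y, z in cm, then the turn, a rotation vector about the world's x, y, z in rad. A call has 1 to 10 rows; each row is the pose to reach, as a shift and turn from the pose commanded when the call began; what a row does not reach only later rows make up. A row lasts 1/12 s, in which the tool goes at most 41.7 mm and 7.16 degrees, less where a joint would pass 70% of its speed; a pose out of reach is approached as far as the arm can. A call with a gripper value outside its range is refused whole. "gripper" is the closure, from -1 (fully open) to 1 (shut), set as the call begins (left out, the last holds). The fingers move at their own pace and stop on an object; "newtons" is the grip in N (left out, the last holds). Time passes only in rows, so rows that repeat a pose let the fingers close. It gives the time, the measured TCP pose, the force and the opening at its end, in the units of the state.
- bot.state(): the state, without advancing time (a new reading comes with each control period).
- cams.read_camera(name): name is "side" or "top"; returns a dict with "image" (384x512x3 uint8, red, green, blue), "mtx" (3x3 intrinsics, pixels), "eye" and "rotation" of the camera in the world. Camera axes: x right, y up, looking along -z (the intrinsics and any distortion apply to the point x, -y, -z); pixel columns grow to the right and rows downward; lengths in m; the calibration is good to about 2 mm. A picture is of the moment at which its call begins. There is no depth.
- order.sign_off(): hands the job in, once; it reports no verdict.
The state is a dict: "time_s": time; "q": joint angles; "joint_vel": joint speeds; "joint_efforts": joint torques, N m; "tcp_pos": TCP position; "tool_rot": TCP orientation; "contact_force": force on the tool from outside, world axes, zero at the start; "ft_torque": the same for the moment, N m; "opening": opening from 0.0 (shut) to 1.0 (fully open).
Only numpy, scipy, OpenCV 4.12 (cv2) and the standard library are available. Lean on these libraries where they do the work, as an engineer would, in place of code of your own. Each camera call takes 0.05 s, during which the arm holds its last target.

## Working session

There is one attempt and no reset: what is moved stays moved. The work goes in short steps, Python scripts to look and compute and a tool call to move; the robot and the scene stay as the last step left them, time stands still between calls to the robot, and variables do not carry over. Pictures are saved under pics/ and viewed, and the job is handed in when it is done.

Besides the shell and the picture viewer there is one more tool, called after "Call:" as name([rows], argument=value, ...), one row to a line, values as JSON. jog_arm: Moves the arm, as the interface text tells. Its arguments: {"type":"object","properties":{"increments":{"type":"array"},"gripper":{"type":"number"},"newtons":{"type":"number"}},"required":["increments"]}

```bash
mkdir -p pics
cat > h.py <<'E'
import numpy as np, cv2
from workcell import bot, cams, order
def snap(n,f):
    c=cams.read_camera(n); cv2.imwrite('pics/'+f,c['image'][:,:,::-1]); return c
def proj(c,P):
    P=np.atleast_2d(P); p=(P-np.array(c['eye']))@np.array(c['rotation'])
    p=p*[1,-1,-1]; u=p@np.array(c['mtx']).T; return u[:,:2]/u[:,2:]
def ray(c,uv,z):
    K=np.array(c['mtx']); d=np.linalg.solve(K,[uv[0],uv[1],1])*[1,-1,-1]
    d=np.array(c['rotation'])@d; e=np.array(c['eye']); return e+d*(z-e[2])/d[2]
E
python3 - <<'E'
from h import *
for n in('side','top'):
    c=snap(n,n+'0.png'); print({k:(np.round(v,4).tolist() if k!='image' else 0) for k,v in c.items()})
print(bot.state())
E
```

```text
{'image': 0, 'mtx': [[349.0209, 0.0, 259.5501], [0.0, 349.0209, 186.4601], [0.0, 0.0, 1.0]], 'eye': [0.209, -0.5666, 0.5813], 'rotation': [0.9144, 0.0238, -0.6336]}
{'image': 0, 'mtx': [[455.2964, 0.0, 254.0062], [0.0, 455.2964, 181.6321], [0.0, 0.0, 1.0]], 'eye': [0.3953, -0.0129, 1.2052], 'rotation': [0.1509, 0.0104, -1.566]}
{'time_s': 0.1, 'q': array([ 1.23709157,  0.4693853 , -0.048594  ,  1.53359416,  0.02408297,
        1.14099418, -0.08229307]), 'joint_vel': array([-8.85420711e-04, -1.96015003e-03,  2.76173423e-03, -1.66251772e-03,
        8.91913797e-05,  1.85434548e-04,  2.02714315e-04]), 'joint_efforts': array([ 5.13844006e-04, -5.11513674e+01, -4.69926686e-02, -2.38391501e+01,
        1.07467821e-02,  4.32566318e-03, -1.32256096e-05]), 'tcp_pos': array([ 0.20240721, -0.64330926,  0.19354154]), 'tool_rot': array([-3.13979706e+00,  4.78944237e-05,  3.04833224e-01]), 'contact_force': array([-0.72398829, -0.42068549,  0.15078073]), 'ft_torque': array([ 0.01343734,  0.04902856, -0.05411238]), 'opening': 1.0012634172345818}
```

Run:
```python
s=open('h.py').read()
s=s.replace("def snap(n,f):","from scipy.spatial.transform import Rotation as Rn\ndef snap(n,f):").replace("    c=cams.read_camera(n);","    c=cams.read_camera(n); c['rotation']=Rn.from_euler('xyz',c['rotation']).as_matrix();")
open('h.py','w').write(s)
```

```text
(no output)
```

View pics/side0.png

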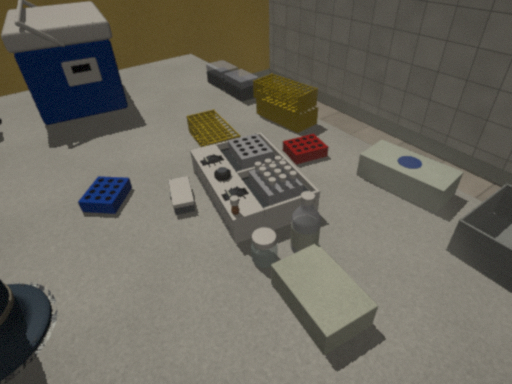

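View pics/top0.png

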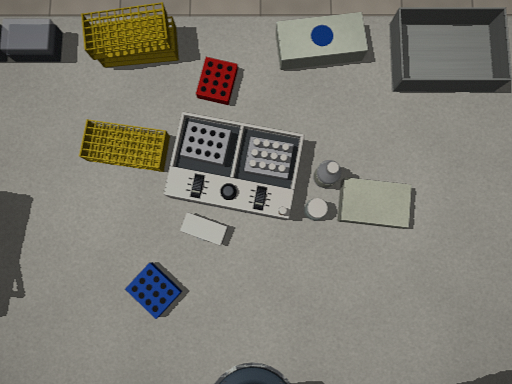

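Run:
```python
from h import *
c=snap('top','t1.png'); s=snap('side','s1.png')
cv2.imwrite('pics/t1c.png',cv2.resize(c['image'][105:255,155:355,::-1],None,fx=4,fy=4,interpolation=cv2.INTER_CUBIC))
cv2.imwrite('pics/s1c.png',cv2.resize(s['image'][125:245,180:340,::-1],None,fx=5,fy=5,interpolation=cv2.INTER_CUBIC))
print(proj(c,[0.2,-.644,.195]),proj(s,[0.2,-.644,.195]))
for uv,z in (((228,191),.096),((199,184),.087),((260,197),.087)): print(ray(c,uv,z))
```

```text
[[557.08040047 345.74496692]] [[351.30079321 852.81155593]]
[0.54038862 0.063263   0.096     ]
[0.55886298 0.13624275 0.087     ]
[ 0.52688501 -0.01545301  0.087     ]
```

View pics/t1c.png

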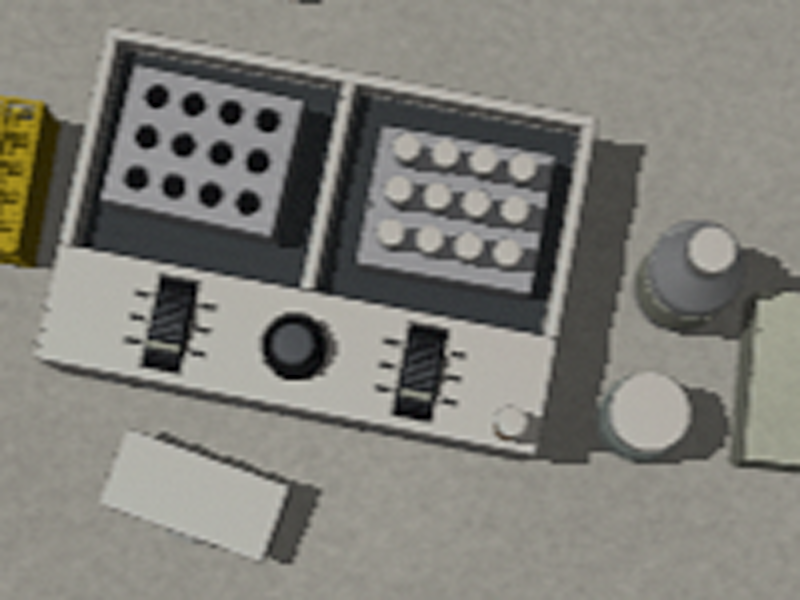

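View pics/s1c.png

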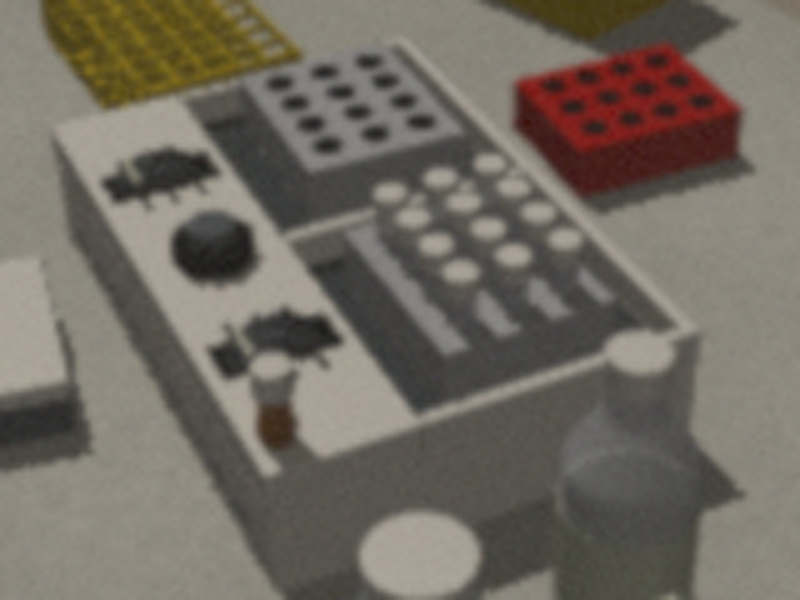

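Run:
```python
from h import *
from scipy.optimize import least_squares
c=snap('top','t2.png'); s=snap('side','s2.png')
T=lambda u,v:((u+.5)/4-.5+155,(v+.5)/4-.5+105)
S=lambda u,v:((u+.5)/5-.5+180,(v+.5)/5-.5+125)
obs=[(c,[.11,.16,.075],T(112,32)),(c,[.11,-.16,.075],T(592,120)),(c,[-.11,-.16,.075],T(537,447)),(c,[-.11,.16,.075],T(42,352)),
(c,[-.0725,0,.096],T(296,344)),(c,[-.0725,.08,.087],T(171,322)),(c,[-.0725,-.08,.087],T(420,370)),
(s,[-.11,.16,.075],S(55,130)),(s,[.11,-.16,.075],S(693,333)),(s,[-.11,-.16,.075],S(266,474)),(s,[-.0725,0,.096],S(212,232))]
def W(p,P): 
    return np.array([p[0]+np.cos(p[2])*P[0]-np.sin(p[2])*P[1],p[1]+np.sin(p[2])*P[0]+np.cos(p[2])*P[1],P[2]])
f=lambda p:np.concatenate([proj(k,W(p,P))[0]-uv for k,P,uv in obs])
r=least_squares(f,[.6,.05,-.2],loss='soft_l1'); p=r.x
print(p,np.degrees(p[2]),f(p).reshape(-1,2).round(2).tolist())
np.save('pose.npy',p)
for P in([-.0725,-.08,.087],[-.0725,0,.096],[-.0725,.08,.087],[-.0725,-.137-.009,.117]):print(W(p,P).round(4))
print('axis',np.cos(p[2]),np.sin(p[2]))
for uv,z in((T(511,410),.117),(T(390,232),.118),(T(520,165),.118),(T(710,247),.15)): print(ray(c,uv,z).round(3))
print(bot.state()['tcp_pos'])
```

```text
[ 0.61273864  0.04837474 -0.18985466] -10.877870834122945 [[-0.11, -1.79], [2.3, -0.74], [0.32, 2.29], [-1.59, 1.41], [-0.13, -0.09], [-0.15, -0.25], [0.8, 0.05], [-1.04, -1.1], [2.08, -0.63], [-0.3, 0.53], [-0.28, -2.11]]
[ 0.5264 -0.0165  0.087 ]
[0.5415 0.0621 0.096 ]
[0.5566 0.1406 0.087 ]
[ 0.514  -0.0813  0.117 ]
axis 0.9820316731835139 -0.18871617011901234
[ 0.499 -0.069  0.117]
[0.607 0.004 0.118]
[ 0.649 -0.075  0.118]
[ 0.593 -0.185  0.15 ]
[ 0.20257508 -0.64369278  0.19417328]
```

Call:
jog_arm([
  [[0,2,4],[0,0,0]],
  [[2,5,6],[0,0,-0.1]],
  [[4,9,7],[0,0,-0.2]],
  [[6,13,7],[0,0,-0.3]],
  [[8,16,7],[0,0,-0.4]],
  [[10,20,7],[0,0,-0.495]],
  [[12,24,7],[0,0,-0.495]],
  [[14,28,7],[0,0,-0.495]],
  [[16,32,7],[0,0,-0.495]],
  [[18,36,7],[0,0,-0.495]],
], gripper=1, newtons=40)

```text
time_s: 1.13
tcp_pos: [0.3748, -0.2985, 0.2648]
tool_rot: [3.141, -0.001, -0.19]
contact_force: [0.8, -0.1, -0.5]
opening: 0.001
```

Call:
jog_arm([
  [[2,4,0],[0,0,0]],
  [[4,8,0],[0,0,0]],
  [[6,12,0],[0,0,0]],
  [[8,16,0],[0,0,0]],
  [[10,20,0],[0,0,0]],
  [[12,24,-2],[0,0,0]],
  [[13.55,26.9,-5],[0,0,0]],
  [[13.55,26.9,-9],[0,0,0]],
  [[13.55,26.9,-12.5],[0,0,0]],
  [[13.55,26.9,-14.5],[0,0,0]],
])

```text
time_s: 1.97
tcp_pos: [0.5087, -0.0294, 0.1166]
tool_rot: [-3.141, 0.003, -0.187]
contact_force: [-0.1, -1.9, 0.0]
opening: -0.002
```

Call:
jog_arm([
  [[0,0,-0.5],[0,0,0]],
  [[0,0,-1],[0,0,0]],
  [[0,0,-1],[0,0,0]],
  [[0,0,-1],[0,0,0]],
])

```text
time_s: 2.3
tcp_pos: [0.5113, -0.0318, 0.1113]
tool_rot: [-3.141, -0.003, -0.191]
contact_force: [0.5, 0.8, 0.1]
opening: -0.002
```

Run:
```python
from h import *
c=snap('top','t3.png'); s=snap('side','s3.png')
a=cv2.resize(c['image'][130:230,200:300,::-1],None,fx=4,fy=4,interpolation=cv2.INTER_CUBIC)
b=cv2.resize(s['image'][130:230,180:280,::-1],None,fx=4,fy=4,interpolation=cv2.INTER_CUBIC)
cv2.imwrite('pics/m3.png',np.hstack([a,b])); st=bot.state();print(st['tcp_pos'],st['contact_force'],st['q'],proj(c,st['tcp_pos']),proj(s,st['tcp_pos']))
```

```text
[ 0.511377   -0.03181039  0.11150501] [-0.0775545  -0.73160458  0.18439926] [ 0.32643829  0.33114047 -0.42087069  1.98777313  0.17833061  0.85372161
 -1.95318086] [[266.78928886 202.22361395]] [[231.5786796  186.98702732]]
```

View pics/m3.png

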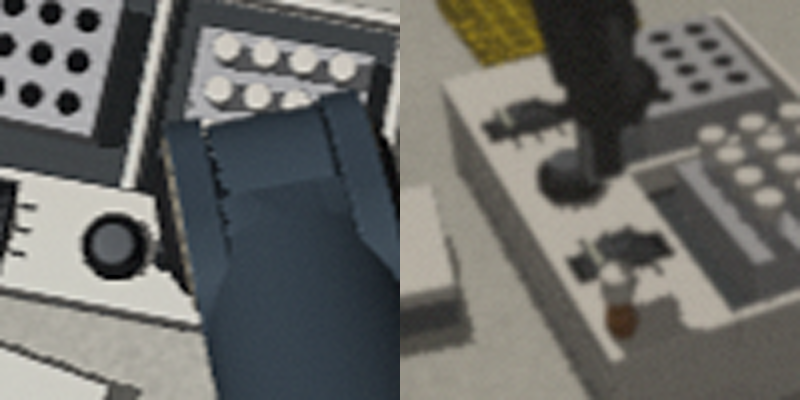

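Run:
```python
from h import *
c=snap('top','t4.png'); s=snap('side','s4.png')
st=bot.state(); R=Rn.from_euler('xyz',st['tool_rot']).as_matrix(); t=st['tcp_pos']
out=[]
for k,(x0,y0) in ((c,(200,110)),(s,(160,80))):
    im=cv2.resize(np.ascontiguousarray(k['image'][y0:y0+150,x0:x0+100,::-1]),None,fx=4,fy=4,interpolation=cv2.INTER_CUBIC)
    for P,col in ((t,(0,0,255)),(t-R[:,2]*.019,(0,255,0)),(t-R[:,2]*.073,(255,0,0)),(np.array([.5264,-.0165,.087]),(0,255,255)),(np.array([.5415,.0621,.096]),(255,0,255))):
        u=(proj(k,P)[0]-[x0,y0])*4; cv2.circle(im,tuple(int(v) for v in u),4,col,-1)
    out.append(im)
cv2.imwrite('pics/m4.png',np.hstack(out)); print(t,st['tool_rot'])
```

```text
[ 0.51087012 -0.03171853  0.11106551] [-3.14157658e+00 -3.08048946e-03 -1.90772468e-01]
```

View pics/m4.png

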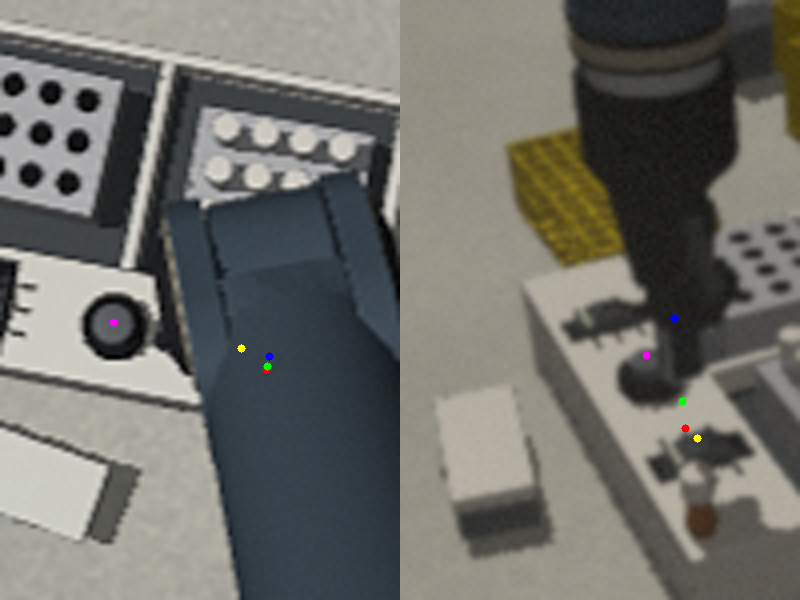

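Run:
```python
import cv2,numpy as np
im=cv2.imread('pics/s4.png')[150:210,205:265]
cv2.imwrite('pics/z4.png',cv2.resize(np.clip(im.astype(float)*1.6,0,255).astype('uint8'),None,fx=10,fy=10,interpolation=cv2.INTER_LANCZOS4))
```

```text
(no output)
```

View pics/z4.png

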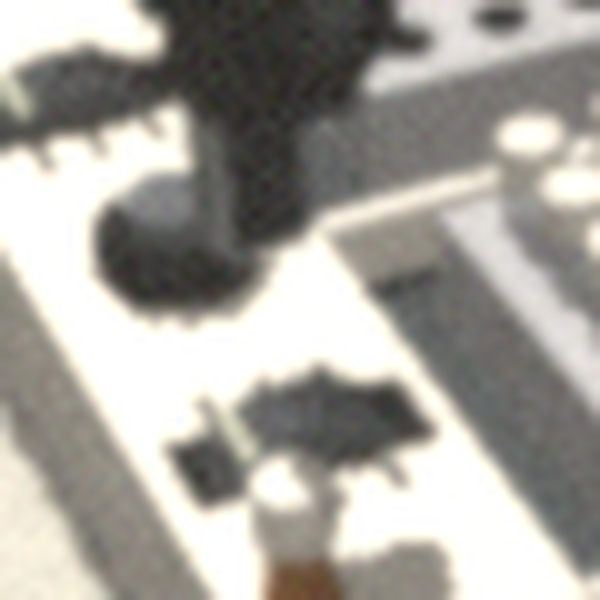

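Run:
```python
from h import *
c=snap('top','t5.png'); s=snap('side','s5.png')
for z in (.087,.1,.111,.13,.147,.16): print(z,ray(s,(230.5,174.5),z).round(3))
t=bot.state()['tcp_pos']
for d in (0,.073,.15,.2,.3,.4): print(d,proj(c,t+[0,0,d])[0].round(1),proj(s,t+[0,0,d])[0].round(1))
print(proj(c,[[0,0,0],[0,0,.1],[0,0,.2]]))
# other checks: bottle cap / carton intersection of rays
cv2.imwrite('pics/s5b.png',cv2.resize(s['image'][:,:,::-1],(800,600)));cv2.imwrite('pics/t5b.png',cv2.resize(c['image'][:,:,::-1],(800,600)))
```

```text
0.087 [0.552 0.04  0.087]
0.1 [0.543 0.024 0.1  ]
0.111 [0.535 0.01  0.111]
0.13 [ 0.522 -0.013  0.13 ]
0.147 [ 0.51  -0.034  0.147]
0.16 [ 0.501 -0.05   0.16 ]
0 [266.7 202.7] [231.2 187.5]
0.073 [267.3 199.3] [228.6 159.8]
0.15 [267.9 195.2] [225.6 126.6]
0.2 [268.4 192.1] [223.3 102.5]
0.3 [269.6 184.9] [218.2  46.8]
0.4 [271.2 175.6] [211.8 -21.8]
[[253.10090989 411.61515352]
 [252.55705405 426.99481921]
 [251.89812914 445.62851585]]
```

View pics/s5b.png

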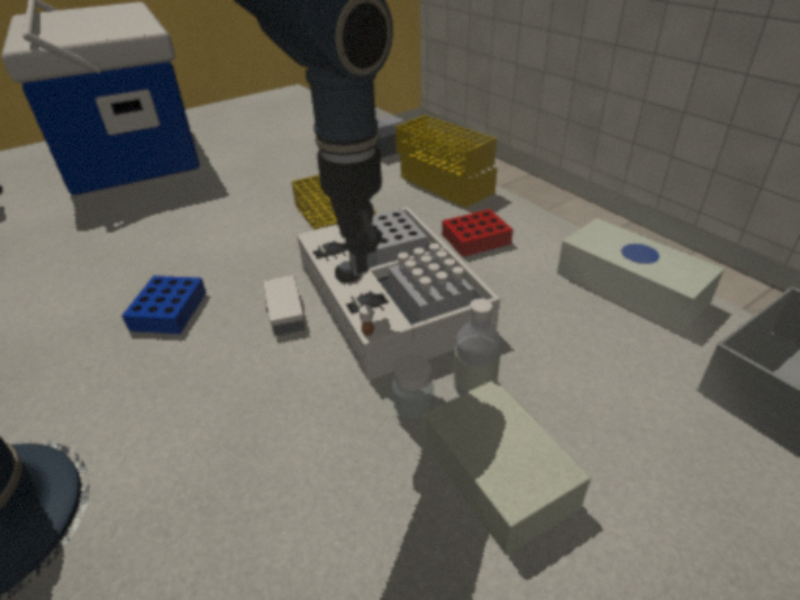

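View pics/t5b.png

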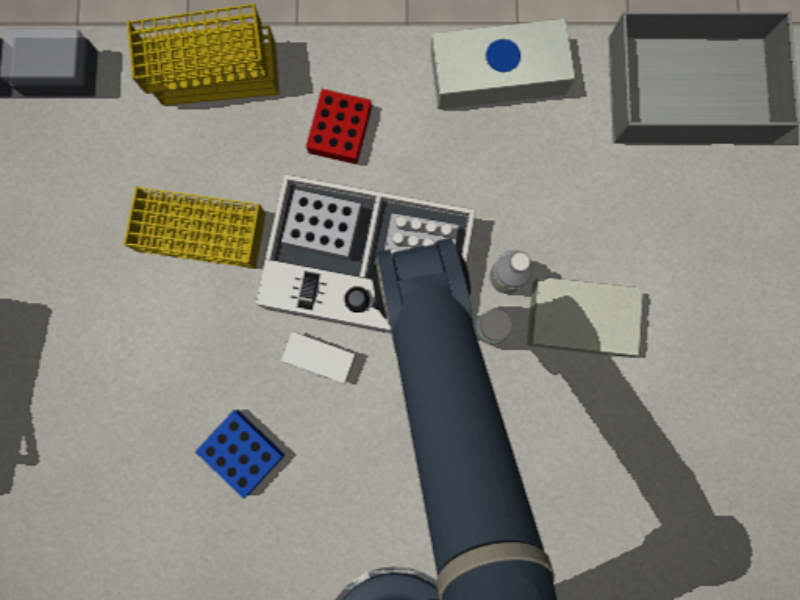

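Run:
```python
from h import *
c=snap('top','t6.png'); s=snap('side','s6.png')
def circ(r,z): 
    a=np.linspace(0,2*np.pi,60); return np.c_[r*np.cos(a),r*np.sin(a),0*a+z]
o=[]
for k in(c,s):
    im=np.ascontiguousarray(k['image'][:,:,::-1])
    im=cv2.copyMakeBorder(im,0,60,0,0,cv2.BORDER_CONSTANT)
    for r,z,col in((.07,0,(0,0,255)),(.1,0,(0,255,0)),(.07,.15,(255,0,255))):
        for u in proj(k,circ(r,z)):
            cv2.circle(im,(int(u[0]) if abs(u[0])<2000 else 0,int(u[1]) if abs(u[1])<2000 else 0),1,col,-1)
    o.append(im)
cv2.imwrite('pics/m6.png',cv2.resize(np.vstack([o[0][300:],o[1][200:]]),None,fx=1.5,fy=1.5))
```

```text
(no output)
```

View pics/m6.png

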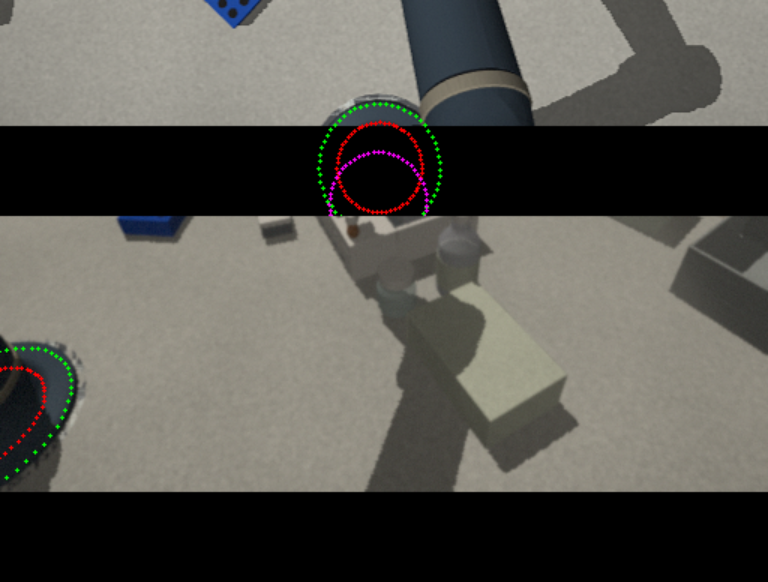

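Call:
jog_arm([
  [[0.4,0.8,0],[0,0,0]],
  [[0.75,1.65,-0.5],[0,0,0]],
  [[0.75,1.65,-1],[0,0,0]],
  [[0.75,1.65,-1.5],[0,0,0]],
  [[0.75,1.65,-1.5],[0,0,0]],
  [[0.75,1.65,-1.5],[0,0,0]],
])

```text
time_s: 3.2
tcp_pos: [0.5167, -0.0151, 0.0938]
tool_rot: [3.141, 0.002, -0.19]
contact_force: [0.9, -0.2, 0.1]
opening: -0.001
```

```bash
cat > v.py <<'E'
import sys
from h import *
n=sys.argv[1]
s=snap('side','s%s.png'%n); st=bot.state(); t=st['tcp_pos']
print(t.round(4),st['contact_force'].round(2),st['time_s'],proj(s,t)[0].round(1))
im=s['image'][130:220,190:290,::-1]
im=np.clip(im.astype(float)*1.3,0,255).astype('uint8')
cv2.imwrite('pics/z%s.png'%n,cv2.resize(im,None,fx=6,fy=6,interpolation=cv2.INTER_LANCZOS4))
E
python3 v.py 7
```

```text
[ 0.5171 -0.0151  0.0941] [ 0.25 -0.1  -0.34] 3.25 [230.3 188.5]
```

View pics/z7.png

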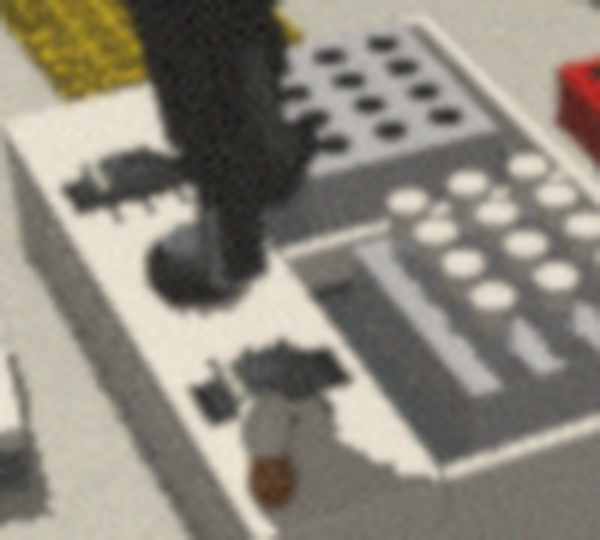

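Call:
jog_arm([
  [[0,0,-0.3],[0,0,0]],
  [[0,0,-0.6],[0,0,0]],
  [[0,0,-0.8],[0,0,0]],
  [[0,0,-0.8],[0,0,0]],
])

```text
time_s: 3.58
tcp_pos: [0.5169, -0.0151, 0.086]
tool_rot: [3.141, 0.001, -0.19]
contact_force: [-0.0, -0.3, -0.8]
opening: -0.007
```

```bash
python3 v.py 8
```

```text
[ 0.5171 -0.015   0.0862] [ 0.03 -0.38  0.24] 3.6333 [230.5 191.2]
```

View pics/z8.png

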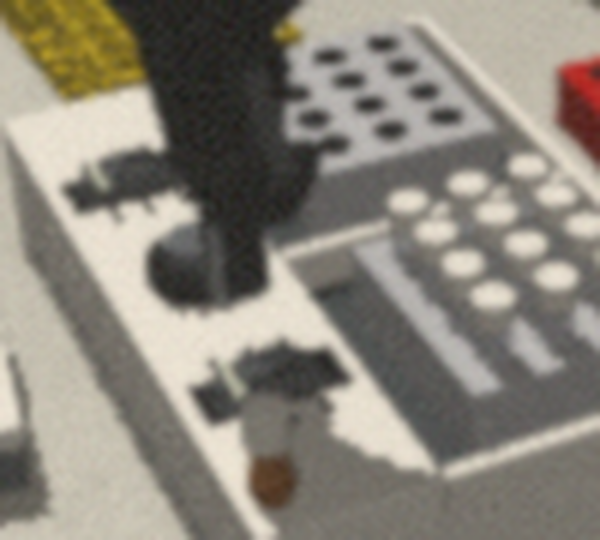

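Call:
jog_arm([
  [[0,0,-0.2],[0,0,0]],
  [[0,0,-0.4],[0,0,0]],
  [[0,0,-0.6],[0,0,0]],
  [[0,0,-0.8],[0,0,0]],
])

```text
time_s: 3.97
tcp_pos: [0.5173, -0.0149, 0.0783]
tool_rot: [3.141, -0.0, -0.19]
contact_force: [-0.4, -0.4, -0.5]
opening: -0.001
```

```bash
python3 v.py 9
```

```text
[ 0.517  -0.015   0.0779] [-0.23  0.07 -0.16] 4.0167 [230.7 194.1]
```

View pics/z9.png

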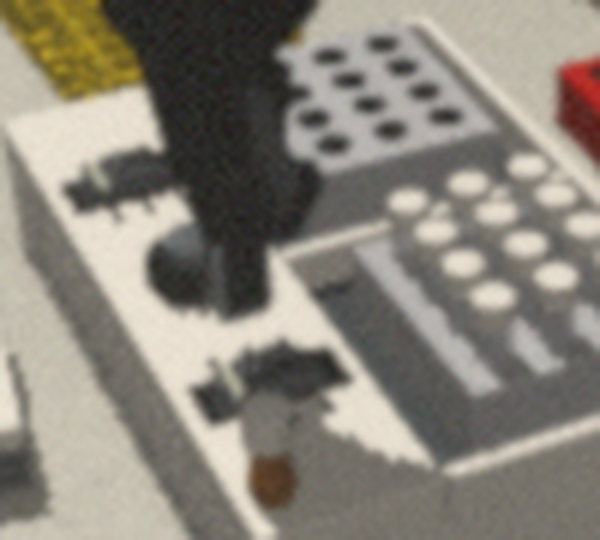

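Call:
jog_arm([
  [[0,0,-0.15],[0,0,0]],
  [[0,0,-0.3],[0,0,0]],
  [[0,0,-0.4],[0,0,0]],
])

```text
time_s: 4.27
tcp_pos: [0.5173, -0.0149, 0.0743]
tool_rot: [3.141, 0.0, -0.19]
contact_force: [0.0, 0.3, -0.2]
opening: -0.006
```

Call:
jog_arm([
  [[0,0,-0.15],[0,0,0]],
  [[0,0,-0.3],[0,0,0]],
  [[0,0,-0.4],[0,0,0]],
])

```text
time_s: 4.52
tcp_pos: [0.5173, -0.0149, 0.0703]
tool_rot: [3.141, 0.0, -0.19]
contact_force: [0.5, -0.1, -0.7]
opening: -0.003
```

```bash
python3 v.py 10
python3 - <<'E'
import cv2,numpy as np
cv2.imwrite('pics/s10b.png',cv2.resize(cv2.imread('pics/s10.png')[0:230,130:350],None,fx=2.6,fy=2.6,interpolation=cv2.INTER_CUBIC))
E
```

```text
[ 0.5171 -0.0149  0.0702] [0.19 0.   0.54] 4.5667 [231.  196.6]
```

View pics/s10b.png

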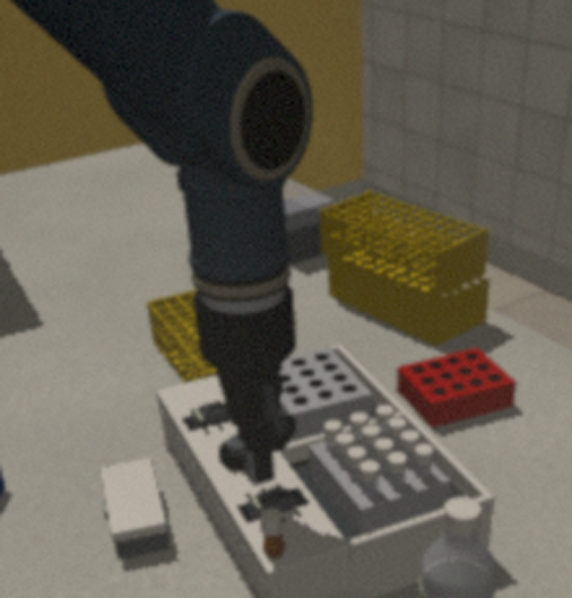

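Run:
```python
from h import *
s=snap('side','s11.png')
for z in (.087,.095,.1,.105,.11,.115): print(z,proj(s,[.5171,-.0149,z])[0].round(1), proj(s,[.522,-.026,z])[0].round(1))
print(proj(s,[[.5264,-.0165,.087],[.5415,.0621,.096]]).round(1))
```

```text
0.087 [230.5 191. ] [234.9 192.5]
0.095 [230.2 188.2] [234.7 189.8]
0.1 [230.  186.5] [234.5 188. ]
0.105 [229.9 184.7] [234.4 186.2]
0.11 [229.7 182.9] [234.2 184.5]
0.115 [229.5 181.2] [234.1 182.7]
[[234.3 189.7]
 [221.7 168.9]]
```

View pics/z10.png

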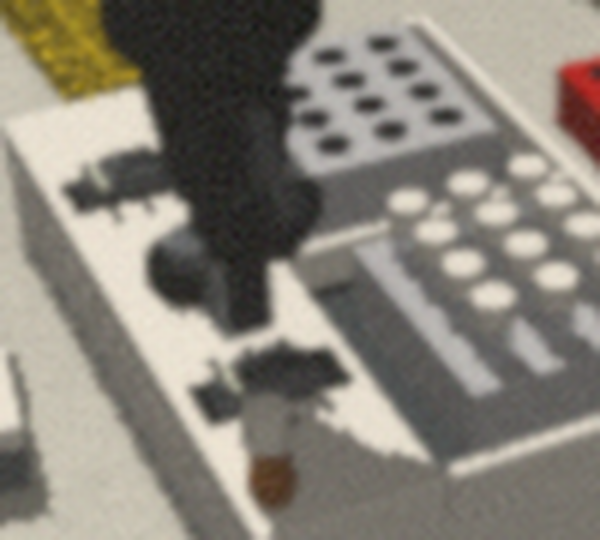

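Call:
jog_arm([
  [[0,0,-0.2],[0,0,0]],
  [[0,0,-0.4],[0,0,0]],
  [[0,0,-0.6],[0,0,0]],
  [[0,0,-0.8],[0,0,0]],
  [[0,0,-0.8],[0,0,0]],
])

```text
time_s: 5.03
tcp_pos: [0.517, -0.015, 0.062]
tool_rot: [3.141, 0.001, -0.19]
contact_force: [-0.1, -1.3, -0.1]
opening: 0.002
```

```bash
python3 v.py 12
```

```text
[ 0.5171 -0.0149  0.0622] [-0.26  0.61 -0.24] 5.0833 [231.3 199.3]
```

View pics/z12.png

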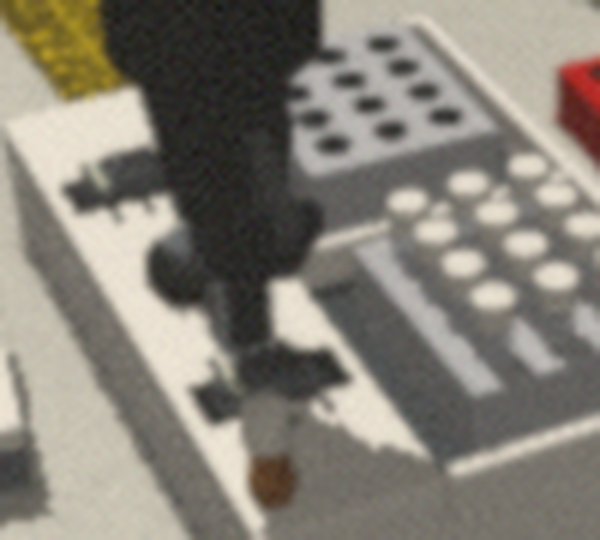

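Call:
jog_arm([
  [[0,0,-0.15],[0,0,0]],
  [[0,0,-0.3],[0,0,0]],
  [[0,0,-0.45],[0,0,0]],
])

```text
time_s: 5.33
tcp_pos: [0.5174, -0.015, 0.0579]
tool_rot: [3.142, -0.0, -0.19]
contact_force: [-0.6, 0.3, 0.1]
opening: -0.001
```

Call:
jog_arm([
  [[0,0,-0.1],[0,0,0]],
  [[0,0,-0.2],[0,0,0]],
])

```text
time_s: 5.5
tcp_pos: [0.5173, -0.0149, 0.0559]
tool_rot: [3.142, 0.0, -0.19]
contact_force: [-0.0, -0.3, 0.0]
opening: -0.002
```

Call:
jog_arm([
  [[0,0,-0.1],[0,0,0]],
  [[0,0,-0.2],[0,0,0]],
])

```text
time_s: 5.67
tcp_pos: [0.5174, -0.0149, 0.0539]
tool_rot: [3.142, -0.0, -0.19]
contact_force: [-0.2, -0.1, -0.2]
opening: -0.002
```

Call:
jog_arm([
  [[0,0,-0.1],[0,0,0]],
  [[0,0,-0.2],[0,0,0]],
])

```text
time_s: 5.83
tcp_pos: [0.5174, -0.0149, 0.0519]
tool_rot: [3.142, -0.0, -0.19]
contact_force: [0.8, 0.5, 0.2]
opening: -0.001
```

```bash
python3 v.py 13
```

```text
[ 0.5172 -0.0149  0.0518] [0.61 0.73 0.6 ] 5.8833 [231.6 202.7]
```

View pics/z13.png

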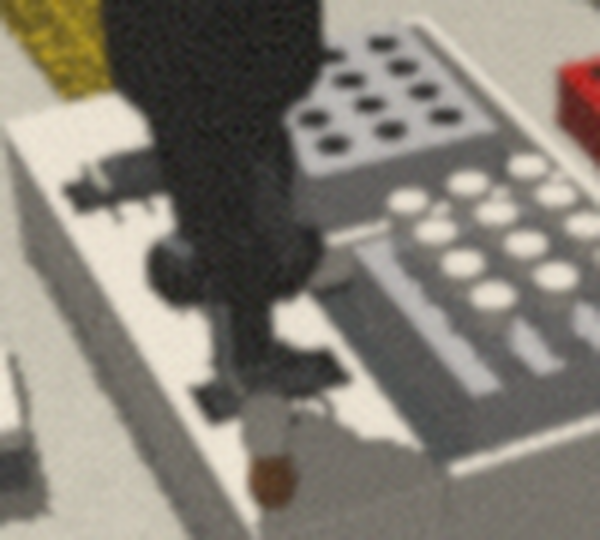

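Call:
jog_arm([
  [[0,0,-0.1],[0,0,0]],
  [[0,0,-0.15],[0,0,0]],
])

```text
time_s: 6.05
tcp_pos: [0.5173, -0.0149, 0.0505]
tool_rot: [3.142, -0.0, -0.19]
contact_force: [-0.2, -0.2, 0.5]
opening: 0.001
```

Call:
jog_arm([
  [[0,0,-0.1],[0,0,0]],
  [[0,0,-0.15],[0,0,0]],
])

```text
time_s: 6.22
tcp_pos: [0.5176, -0.0149, 0.0495]
tool_rot: [3.141, -0.001, -0.19]
contact_force: [-1.2, -0.8, 6.1]
opening: -0.0
```

Call:
jog_arm([
  [[0,0,-0.1],[0,0,0]],
  [[0,0,-0.15],[0,0,0]],
])

```text
time_s: 6.38
tcp_pos: [0.5178, -0.0149, 0.0484]
tool_rot: [3.141, -0.001, -0.19]
contact_force: [-2.6, -0.9, 8.7]
opening: -0.001
```

Call:
jog_arm([
  [[0.2,-0.04,0],[0,0,0]],
  [[0.39,-0.075,0],[0,0,0]],
  [[0.59,-0.11,0],[0,0,0]],
  [[0.79,-0.15,0],[0,0,0]],
])

```text
time_s: 6.72
tcp_pos: [0.526, -0.0165, 0.0486]
tool_rot: [3.141, -0.001, -0.19]
contact_force: [-1.2, -0.6, 8.2]
opening: 0.0
```

```bash
python3 v.py 14
```

```text
[ 0.5269 -0.0167  0.0488] [ 1.06 -1.9   8.35] 6.7667 [235.6 202.4]
```

View pics/z14.png

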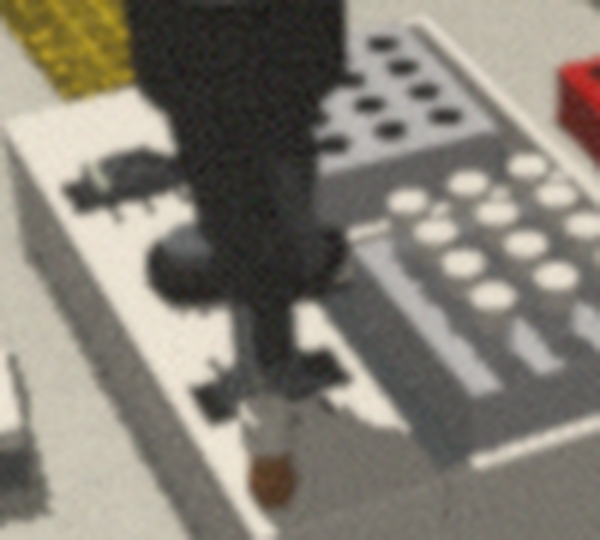

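Call:
jog_arm([
  [[0.2,-0.04,0],[0,0,0]],
  [[0.39,-0.075,0],[0,0,0]],
  [[0.59,-0.11,0],[0,0,0]],
  [[0.69,-0.13,0],[0,0,0]],
  [[0.69,-0.13,0],[0,0,0]],
])

```text
time_s: 7.18
tcp_pos: [0.5331, -0.0179, 0.0487]
tool_rot: [3.141, -0.002, -0.19]
contact_force: [-1.1, -1.0, 7.8]
opening: -0.001
```

```bash
python3 v.py 15
```

```text
[ 0.5331 -0.0179  0.0487] [-0.32 -0.43  8.13] 7.2333 [238.  201.6]
```

View pics/z15.png

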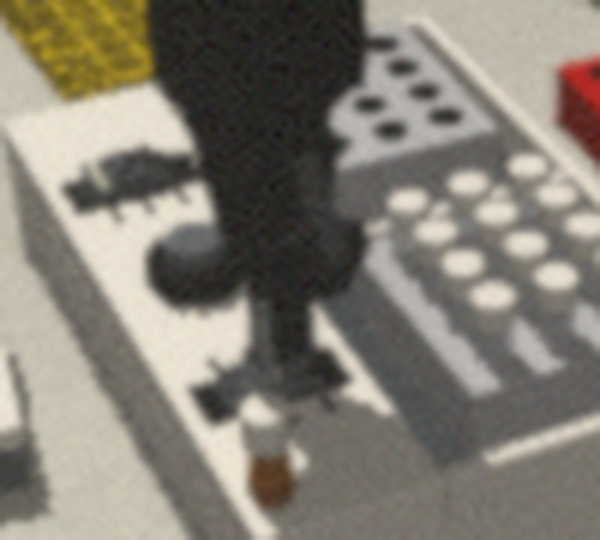

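Call:
jog_arm([
  [[0,0,0.5],[0,0,0]],
  [[0,0,1.5],[0,0,0]],
  [[0,0,3],[0,0,0]],
  [[0,0,4.5],[0,0,0]],
  [[0,0,5],[0,0,0]],
])

```text
time_s: 7.65
tcp_pos: [0.5335, -0.0175, 0.0998]
tool_rot: [-3.141, -0.004, -0.19]
contact_force: [0.9, 0.8, 0.3]
opening: 0.005
```

```bash
python3 v.py 16
```

```text
[ 0.5337 -0.0176  0.0999] [0.22 0.36 0.23] 7.7 [236.8 184.3]
```

View pics/z16.png

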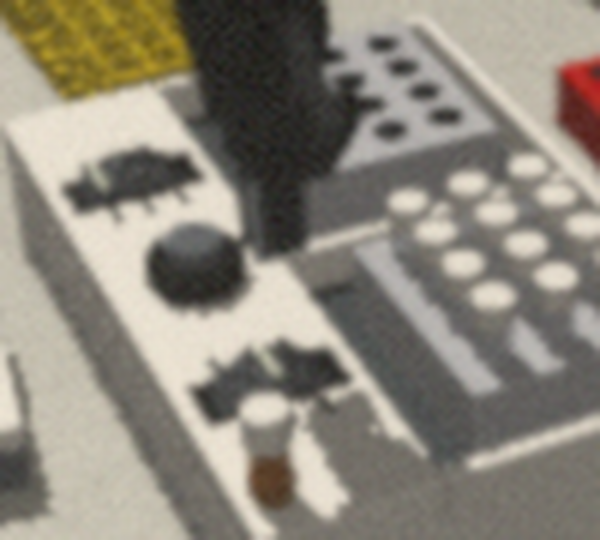

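Call:
jog_arm([
  [[0.2,2,0],[0,0,0]],
  [[0.4,4,0],[0,0,0]],
  [[0.6,6,0],[0,0,0]],
  [[0.8,7.9,0],[0,0,0]],
  [[0.8,7.9,-1],[0,0,0]],
  [[0.8,7.9,-2],[0,0,0]],
  [[0.8,7.9,-3],[0,0,0]],
  [[0.8,7.9,-3],[0,0,0]],
])

```text
time_s: 8.37
tcp_pos: [0.5378, 0.0593, 0.0645]
tool_rot: [3.139, 0.005, -0.192]
contact_force: [0.7, -0.6, -0.6]
opening: 0.001
```

```bash
python3 v.py 17
```

```text
[0.5386 0.0595 0.0655] [-0.72  0.22  0.33] 8.4167 [222.3 179.8]
```

View pics/z17.png

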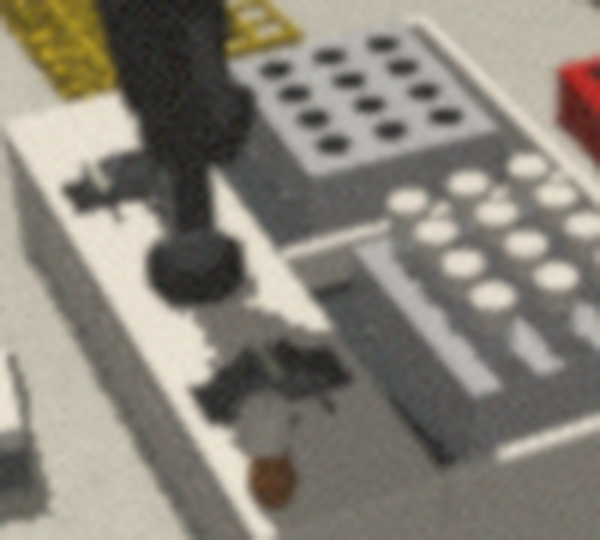

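Call:
jog_arm([
  [[0.25,0.25,0],[0,0,0]],
  [[0.25,0.25,-0.3],[0,0,0]],
  [[0.25,0.25,-0.6],[0,0,0]],
  [[0.25,0.25,-0.8],[0,0,0]],
])

```text
time_s: 8.75
tcp_pos: [0.5428, 0.0636, 0.0595]
tool_rot: [3.142, -0.0, -0.191]
contact_force: [0.4, 0.2, -0.1]
opening: -0.001
```

Call:
jog_arm([
  [[0,0,-0.1],[0,0,0]],
  [[0,0,-0.2],[0,0,0]],
])

```text
time_s: 8.92
tcp_pos: [0.5428, 0.0636, 0.0577]
tool_rot: [3.141, -0.0, -0.19]
contact_force: [-0.5, -1.2, 1.7]
opening: 0.001
```

Call:
jog_arm([
  [[0,0,-0.1],[0,0,0]],
  [[0,0,-0.2],[0,0,0]],
])

```text
time_s: 9.08
tcp_pos: [0.5428, 0.0636, 0.0557]
tool_rot: [3.141, -0.0, -0.19]
contact_force: [0.4, -0.7, 3.4]
opening: -0.002
```

Call:
jog_arm([
  [[0,0,-0.1],[0,0,0]],
  [[0,0,-0.2],[0,0,0]],
])

```text
time_s: 9.25
tcp_pos: [0.5428, 0.0636, 0.0541]
tool_rot: [3.141, -0.0, -0.19]
contact_force: [-4.4, -2.4, 14.9]
opening: -0.001
```

Call:
jog_arm([
  [[0,0,-0.1],[0,0,0]],
  [[0,0,-0.2],[0,0,0]],
  [[0,0,-0.2],[0,0,0]],
])

```text
time_s: 9.5
tcp_pos: [0.5429, 0.0636, 0.054]
tool_rot: [3.14, -0.001, -0.19]
contact_force: [-6.6, -2.8, 19.2]
opening: 0.003
```

Call:
jog_arm([
  [[0,0,0.4],[0,0,0]],
  [[0,0,1],[0,0,0]],
  [[0,0,2.5],[0,0,0]],
  [[0,0,5],[0,0,0]],
  [[0,0,8],[0,0,0]],
  [[0,0,12],[0,0,0]],
  [[0,0,16],[0,0,0]],
  [[0,0,18],[0,0,0]],
])

```text
time_s: 10.17
tcp_pos: [0.5446, 0.0648, 0.2363]
tool_rot: [-3.139, -0.006, -0.19]
contact_force: [-0.4, 0.6, 1.2]
opening: -0.001
```

Call:
jog_arm([
  [[-2,-3,0],[0,0,0]],
  [[-3,-6,0],[0,0,0]],
  [[-4,-10,0],[0,0,0]],
  [[-5,-14,0],[0,0,0]],
  [[-6,-18,0],[0,0,0]],
  [[-7,-22,0],[0,0,0]],
  [[-8,-26,0],[0,0,0]],
  [[-9,-30,0],[0,0,0]],
  [[-9,-30,0],[0,0,0]],
  [[-9,-30,0],[0,0,0]],
])

```text
time_s: 11.0
tcp_pos: [0.4515, -0.2386, 0.231]
tool_rot: [-3.141, 0.001, -0.196]
contact_force: [0.8, 0.6, 0.1]
opening: -0.001
```

```bash
python3 v.py 18
python3 - <<'E'
from h import *
c=snap('top','t18.png'); cv2.imwrite('pics/t18c.png',cv2.resize(c['image'][105:255,155:355,::-1],None,fx=4,fy=4,interpolation=cv2.INTER_CUBIC))
E
```

```text
[ 0.4524 -0.2363  0.2311] [-0.34  0.24  0.02] 11.05 [265.3 203.9]
```

View pics/t18c.png

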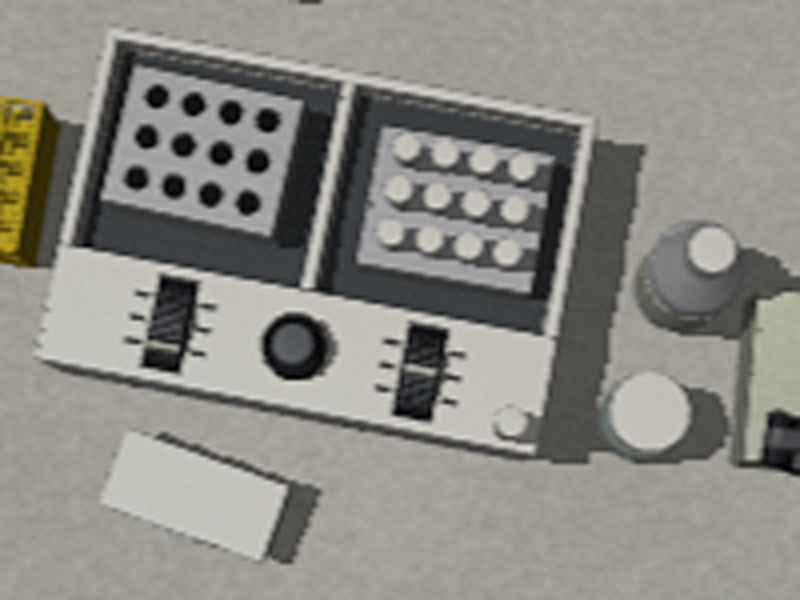

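View pics/z18.png

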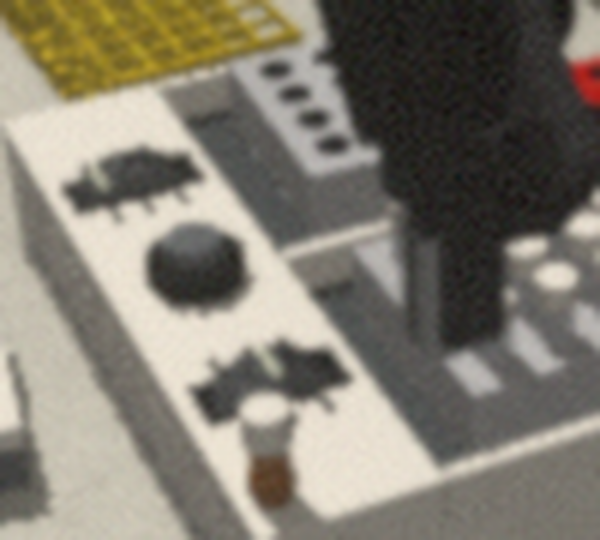

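The right wheel's mark is on top (top crop 420,370), level with the middle dash. The left mark is still at the front (165,347). The button is up, and the vial, blocks and other objects are where they were. The arm is clear, so I'm handing in.

```bash
python3 -c "
from workcell import order; print(order.sign_off())"
```

```text
the job is handed in; nothing more can be done
None
```

I rolled the right thumbwheel one click warmer, because the block with the capped tubes is in the right bay. I then pressed the start button right down, let it go, moved the arm clear and handed the job in at about 11 s.

**Last checks:**
- **Right wheel:** its pale mark is on top, level with the middle dash.
- **Left wheel:** its mark is still at the lowest setting.
- **Button:** its travel stopped at about 5 mm with the force rising to 19 N. It looks sprung back up in the pictures.
- **Surroundings:** in the top-view crop of the warmer, the blocks, vial and neighbouring objects look unmoved. The crop does not take in the whole scene.

**One disagreement:** the reported TCP height did not match the real fingertip. Contact with both the wheel and the button came about 37 mm lower on the reported TCP than the given heights, and the side camera also showed the tip about 35 mm above it. I did not find the cause, so I went by the pictures and the contact force instead.

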